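# Load specimens into the sloping polishing holder and clamp it

### The arm

A 6-joint arm with a two-finger parallel gripper is mounted at the origin on the work surface. World frame = base frame: x ahead of the robot, y to its left, z up, the work surface at z = 0. Lengths are in mm, angles in rad, forces in N, time in s.
With the tool pointing down it reaches from about 300 to 750 mm from the base axis. Payload 8.5 kg.
Tool frame: the origin (TCP) lies midway between the tips of the shut fingers; the grasp point (between the pads) lies 19 mm behind it; x points along the fingers, z is the direction in which the jaws open and shut, and the axes are right-handed (so a half turn about x gives the same grasp; the last joint's range is limited). The gripper opens to 88 mm and grips with 3 to 60 N. Pads are 18 mm wide; open, the fingers measure 123 mm over their backs; the gripper's body (75 mm by 187 mm) begins 45 mm behind the grasp point.
Start: joints at [0.994, 0.381, 1.297, -0, 1.464, -0.215], TCP at [194.667, 514.378, 238.748] pointing down, gripper open.
Joint ranges: [-3.11, 3.11], [-0.89, 2.33], [0.22, 2.48], [-1.42, 4.56], [0.17, 2.85], [-2.88, 2.88]. Speed limits (rad/s): [2.39, 2.39, 3.14, 3.14, 3.14, 3.14].

### API

Orientations are given as a unit quaternion [w, x, y, z].
In Python, from workcell import status, read_camera, r gives the robot as it stands.
- The arm moves only by the tool carry_out, never from a script. Its argument "steps" is text: rows parted by semicolons, each of 7 numbers parted by spaces: the turn, a rotation vector about the tool's x, y, z in degrees, then the shift along the tool's x, y, z in mm, then the closure, from 0 (fully open) to 1 (shut). A call has 1 to 10 rows; each row shifts and turns the commanded pose from where the row before left it, along the tool's axes as they then stand; what a row does not reach is not made up. A row lasts 1/10 s, in which the tool goes at most 50 mm and 8.59 degrees, less where a joint would pass 70% of its speed; a pose out of reach is approached as far as the arm can. A call with a gripper value outside its range is refused whole. The fingers move at their own pace and stop on an object; "grip_force" is the grip in N (left out, the last holds). Time passes only in rows, so rows that do not move let the fingers close. It gives the time, the measured TCP pose, the force and the opening at its end, in the units of the state.
- status.sense(): the state, without advancing time (a new reading comes with each control period).
- read_camera(name): name is "side" or "top"; returns a dict with "color" (480x640x3 uint8, red, green, blue), "vertical_fov" (degrees; the focal length in pixels is half the picture's height over the tangent of half this angle, whatever the lens; pixels are square), "cx", "cy" (the principal point, pixels), "origin" and "rotation" of the camera in the world. Camera axes: x right, y down, z forward; pixel columns grow to the right and rows downward; lengths in mm; the calibration is good to about 2 mm. A picture is of the moment at which its call begins. There is no depth.
- r.close_job(): hands the job in, once; it reports no verdict.
The state is a dict: "clock": time; "joints": joint angles; "qd": joint speeds; "tau": joint torques, N m; "position": TCP position; "tool_rot": TCP orientation; "contact_force": force on the tool from outside, world axes, zero at the start; "ft_torque": the same for the moment, N m; "gripper_width": opening from 0.0 (shut) to 1.0 (fully open).
Only numpy, scipy, OpenCV 4.12 (cv2) and the standard library are available. Lean on these libraries where they do the work, as an engineer would, in place of code of your own. Each camera call takes 0.05 s, during which the arm holds its last target. There are 200 camera calls.

### The job

Load the polishing holder: drop the green specimen into the green socket and the orange specimen into the orange socket of the sloping holder, each fully home and with its steel end still facing out. Only once both are in (do not press the knob before), push the red clamp knob in the middle of the holder all the way down along its axis, then turn it clockwise to its stop. Leave the bottle, the jar and the brush alone.

Things in the scene. Friction and masses are not known exactly. Their poses are not given: they have to be found in the camera images.
- specimen_green: green resin cylinder with a small steel disc in its upper end, 40 mm diameter, 84 mm long, about 180 g, standing upright and loose on the tray; origin at the centre of its underside, z along its axis to the steel end
- specimen_orange: the same in orange; origin at the centre of its underside, z along its axis to the steel end
- tray: fixed white tray, 160 x 220 mm, floor 4 mm thick, rim 14 mm high; origin at the centre of its underside
- stand: fixed white stand, foot 220 x 200 mm, that carries the sloping holder; origin at the centre of its underside, x points away from the robot at yaw 0
- holder: aluminium disc, 228 mm diameter, 12 mm thick, fixed on the stand and leaning 30 degrees towards the robot; origin at its underside's centre, 78 mm up, z its axis pointing out, x up the slope. 76 mm from its axis, 120 degrees apart, stand three round sockets: green, orange and, uppermost, grey, filled by a fixed grey specimen standing 32 mm out of it
- socket_green (a point): centre of the green socket's floor. z is the socket's axis, pointing out of it (30 degrees from vertical), x points up the slope, y level. Socket: bore 47 mm wide and 42 mm deep, above it a flared mouth 10 mm high, 59 mm wide inside and 69 mm outside at the rim, 52 mm above this point; a seated specimen stands 32 mm out of it
- socket_orange (a point): the same point and axes for the orange socket
- clamp_grip (a point): centre of the red grip bar of the clamp knob, on the holder's axis: bar 50 mm long (its own x), 14 mm thick (its own y), 26 mm tall (its own z, the holder's axis pointing out). When up it is 136 mm from the holder's underside (35 mm above the tops of seated specimens; 23 mm when pushed down); below it a round column of 32 mm diameter
- clamp_push (a joint): how far the clamp knob is pushed down along the holder's axis, m: about 0 up, 0.012 fully down; stiff (about 7 N), stays where it is left
- clamp_turn (a joint): turn of the clamp knob about the holder's axis, rad: grows clockwise seen from outside, stop at 1.4; about 0.15 N m of friction, stays where it is left. At 0 the bar points up the slope
- bottle: bystander: white wash bottle with a red cap, 60 mm diameter, 170 mm tall; origin at the centre of its underside
- jar: bystander: amber jar with a blue lid, 60 mm diameter, 60 mm tall; origin at the centre of its underside
- brush: bystander: brush lying on the bench, handle to its own -x; origin at the centre of its underside
Not all that is in view belongs to the job. Of the things that look like the specimen_green, the larger one is meant.

How it is judged:
By the outcome, as a careful person would: the job done as asked, in the order asked, and still so for the second after the job is handed in, with the robot touching nothing.
It also fails if it takes over 70 s, if anything falls off the work surface, if the arm or the gripper's body presses on something with over 40 N, if the wrist force passes 120 N, or if a joint passes its speed limit or range.

## Working session

There is one attempt and no reset: what is moved stays moved. The work goes in short steps, Python scripts to look and compute and a tool call to move; the robot and the scene stay as the last step left them, time stands still between calls to the robot, and variables do not carry over. Pictures are saved under pics/ and viewed, about 8 in all and at most 12, crops included, and the job is handed in when it is done.

Besides the shell and the picture viewer there is one more tool, called after "Request:" as name(argument=value, ...) on one line, values as JSON. carry_out: Moves the arm, as the interface text tells. Its arguments: {"type":"object","properties":{"steps":{"type":"string"},"grip_force":{"type":"number"}},"required":["steps"]}

```bash
mkdir -p pics; ls; python3 - <<'E'
from workcell import status, read_camera, r
import cv2
print(status.sense())
for n in("side","top"):
    c=read_camera(n); cv2.imwrite(f"pics/{n}0.png",c["color"][:,:,::-1]); print(n,{k:v for k,v in c.items() if k!="color"})
E
```

```text
pics
{'clock': 0.0, 'joints': array([ 9.93682564e-01,  3.81175902e-01,  1.29824038e+00, -6.24685887e-07,
        1.46362315e+00, -2.15302797e-01]), 'qd': array([-0.00134347, -0.0010871 , -0.00013575,  0.00041061, -0.00041548,
        0.00073799]), 'tau': array([-8.74817010e-05, -4.37920976e+01, -2.24552143e+01,  7.13373790e-02,
        3.52483895e-02, -6.29420015e-05]), 'position': array([194.52844986, 514.14739891, 238.15544395]), 'tool_rot': array([ 0.58132742, -0.40207462,  0.58227378,  0.40168604]), 'contact_force': array([ 0.37079192, -0.1477808 ,  0.98572312]), 'ft_torque': array([0.03797673, 0.02450325, 0.02581255]), 'gripper_width': 0.9973751251339742}
side {'vertical_fov': 44.330556540717026, 'cx': 316.70880233640884, 'cy': 229.571357597494, 'origin': array([ 457.01431658, -857.9241231 , 1080.86016645]), 'rotation': array([-0.34757313,  0.9341256 , -0.07760311,  0.02408388])}
top {'vertical_fov': 51.44292046929725, 'cx': 316.71826308985226, 'cy': 244.6662002117456, 'origin': array([ 466.73632655,  -58.47254721, 1242.74268459]), 'rotation': array([-0.02997993,  0.71559137, -0.69744758,  0.02443509])}
```

View pics/side0.png

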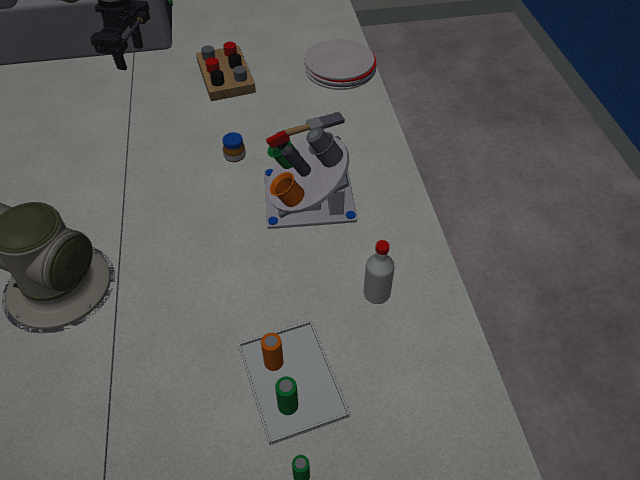

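View pics/top0.png

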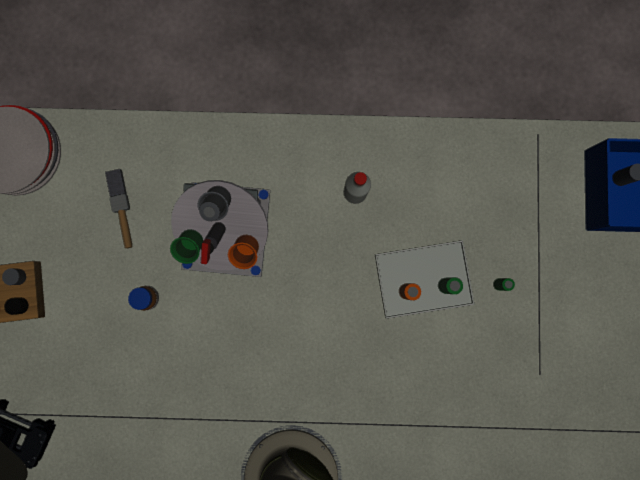

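The images show two green candidates. One at top (452,286) / side (287,395) is standing on the tray and is larger. The other at top (504,284) / side (301,467) is off the tray and smaller. The one on the tray fits the description, and I'll confirm it in an enlarged crop.

```bash
cat > h.py <<'E'
import numpy as np, cv2
from scipy.spatial.transform import Rotation as R
from workcell import status, read_camera, r
def rot(q): return R.from_quat(np.roll(q,-1)).as_matrix()
class Cam:
    def __init__(s,n):
        c=read_camera(n); s.im=np.ascontiguousarray(c["color"][:,:,::-1]); s.f=240/np.tan(np.radians(c["vertical_fov"]/2))
        s.cx,s.cy,s.o,s.R=c["cx"],c["cy"],np.array(c["origin"]),rot(c["rotation"])
        s.hsv=cv2.cvtColor(s.im,cv2.COLOR_BGR2HSV)
    def ray(s,p): d=s.R@np.array([(p[0]-s.cx)/s.f,(p[1]-s.cy)/s.f,1]); return d/np.linalg.norm(d)
    def at(s,p,z): d=s.ray(p); return s.o+d*(z-s.o[2])/d[2]
    def px(s,P): v=s.R.T@(np.array(P)-s.o); return np.array([s.cx,s.cy])+s.f*v[:2]/v[2]
    def blobs(s,lo,hi,amin=15):
        m=cv2.inRange(s.hsv,np.array(lo),np.array(hi)); n,l,st,ce=cv2.connectedComponentsWithStats(m)
        return [(ce[i].round(1),st[i]) for i in range(1,n) if st[i][4]>=amin],m
def tri(c1,p1,c2,p2):
    d1,d2=c1.ray(p1),c2.ray(p2); A=np.stack([d1,-d2],1); t=np.linalg.lstsq(A,c2.o-c1.o,rcond=None)[0]
    a,b=c1.o+d1*t[0],c2.o+d2*t[1]; return (a+b)/2,np.linalg.norm(a-b)
COL=dict(green=((45,90,30),(85,255,255)),orange=((6,120,60),(18,255,255)),blue=((105,150,60),(125,255,255)),red=((0,150,60),(5,255,255)))
E
python3 - <<'E'
from h import *
cs={n:Cam(n) for n in("side","top")}
for n,c in cs.items():
    for k,v in COL.items(): print(n,k,[(*b[0],*b[1]) if 0 else (b[0].tolist(),b[1].tolist()) for b in c.blobs(*v)[0]])
z=lambda c,x,y,w,h,s:cv2.resize(c.im[y:y+h,x:x+w],None,fx=s,fy=s,interpolation=cv2.INTER_CUBIC)
t,s=cs["top"],cs["side"]
a=np.hstack([z(t,160,170,120,110,3.3),z(s,250,110,120,110,3.3)])
b=np.hstack([z(t,370,235,160,90,2.475),z(s,230,315,160,90,2.475)])
b=np.hstack([z(t,370,230,160,110,2.475),z(s,220,370,160,110,2.475)])
cv2.imwrite("pics/crop1.png",np.vstack([a,b[:230]]))
E
```

```text
side green [([278.7, 156.2], [268, 146, 25, 23, 220]), ([286.5, 397.1], [275, 376, 23, 39, 543]), ([300.4, 469.0], [292, 455, 18, 25, 268])]
side orange [([243.4, 61.4], [236, 46, 16, 32, 72]), ([207.6, 86.0], [206, 81, 4, 12, 15]), ([298.1, 126.8], [292, 125, 14, 5, 17]), ([230.2, 151.2], [223, 147, 17, 8, 60]), ([286.8, 188.5], [270, 172, 34, 35, 685]), ([270.4, 352.1], [261, 333, 21, 38, 451])]
side blue [([543.4, 20.5], [536, 11, 17, 16, 60]), ([564.1, 19.9], [560, 15, 8, 10, 27]), ([559.8, 46.2], [558, 43, 4, 7, 16]), ([582.5, 67.8], [566, 46, 35, 40, 294]), ([606.4, 69.1], [600, 57, 15, 22, 116]), ([606.1, 82.1], [603, 80, 7, 6, 16]), ([621.9, 119.4], [596, 92, 44, 58, 460]), ([231.6, 139.2], [223, 133, 19, 16, 212]), ([268.8, 171.5], [266, 169, 7, 6, 33]), ([350.1, 214.2], [346, 211, 9, 8, 55]), ([272.7, 219.9], [269, 217, 9, 7, 54])]
side red [([228.5, 46.7], [224, 42, 12, 14, 90]), ([210.8, 62.8], [205, 57, 13, 16, 99]), ([369.0, 69.0], [358, 56, 18, 23, 47]), ([327.1, 79.1], [320, 77, 14, 5, 17]), ([351.1, 79.3], [345, 78, 12, 4, 15]), ([277.0, 137.9], [267, 131, 22, 16, 148]), ([381.7, 246.0], [376, 240, 13, 15, 128])]
top green [([186.2, 247.2], [170, 230, 33, 34, 694]), ([453.7, 285.6], [446, 278, 17, 16, 139]), ([507.5, 284.3], [502, 278, 13, 13, 83])]
top orange [([124.2, 228.4], [118, 210, 13, 38, 217]), ([242.3, 254.8], [228, 242, 29, 27, 461]), ([18.9, 292.4], [0, 262, 38, 61, 1321]), ([411.9, 291.5], [404, 284, 17, 16, 146])]
top blue [([622.7, 189.2], [607, 139, 33, 88, 2024]), ([263.2, 194.1], [259, 190, 9, 9, 63]), ([186.8, 265.4], [183, 263, 9, 6, 33]), ([255.3, 270.1], [251, 266, 9, 9, 63]), ([139.1, 298.2], [129, 288, 21, 22, 364])]
top red [([35.7, 123.8], [0, 105, 52, 56, 199]), ([360.1, 178.2], [354, 173, 13, 12, 119]), ([204.2, 252.9], [201, 243, 7, 21, 122])]
```

View pics/crop1.png

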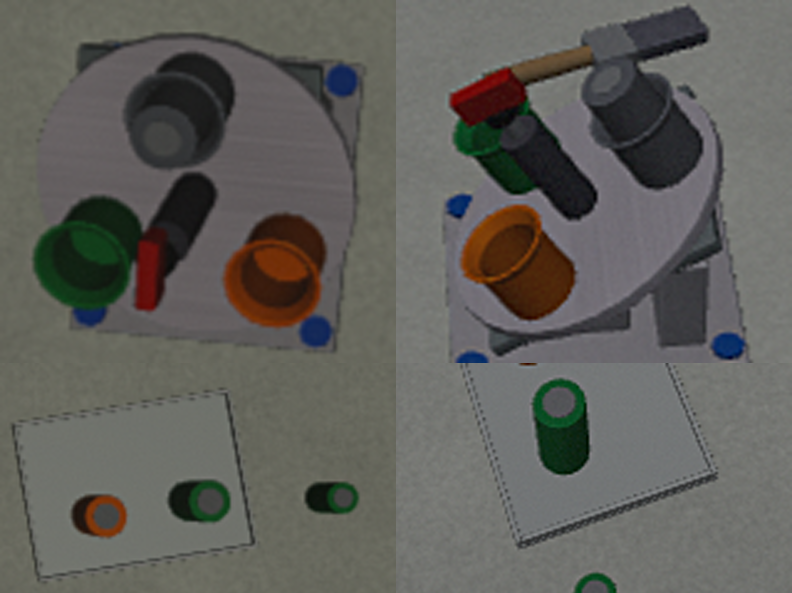

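The crop confirms it: the meant green stands on the tray, with its steel disc at top ≈(455,285). The off-tray green is clearly thinner. The rims are at top ≈(185,251) for green and (243,256) for orange. The knob bar lies roughly up the slope.

```bash
python3 - <<'E'
from h import *
s,t=Cam("side"),Cam("top")
def disc(c,k,near):
    b,m=c.blobs(*COL[k]); n,l,st,ce=cv2.connectedComponentsWithStats(m)
    i=1+np.argmin(np.linalg.norm(ce[1:]-near,axis=1)); pts=cv2.findNonZero((l==i).astype(np.uint8))
    h=np.zeros_like(m); cv2.fillConvexPoly(h,cv2.convexHull(pts),1)
    g=(h>0)&(l!=i)&(c.hsv[...,1]<80)&(c.hsv[...,2]>70)
    n,l,st,ce=cv2.connectedComponentsWithStats(g.astype(np.uint8)); j=1+np.argmax(st[1:,4]); return ce[j],st[j,4]
for k,a,b in(("green",(454,286),(287,397)),("orange",(412,291),(270,352))):
    p,n1=disc(t,k,a);q,n2=disc(s,k,b); print(k,p,n1,q,n2,"tri",*tri(t,p,s,q),"z88",t.at(p,88),s.at(q,88))
D=[]
for p,q in(((263.2,194.1),(350.1,214.2)),((255.3,270.1),(272.7,219.9)),((186.8,265.4),(268.8,171.5))):
    P,e=tri(t,p,s,q); D.append(P); print("dot",P,e,t.at(p,10),s.at(q,10))
d=t.at((263.2,194.1),10)-t.at((255.3,270.1),10); print("yaw",np.degrees(np.arctan2(d[1],d[0])),np.linalg.norm(d))
print("orange rim",*tri(t,(242.9,256.1),s,(282.1,184.8)))
print("grey top",*tri(t,(209.4,209.7),s,(315.5,135.5)))
b=[x[0] for x in t.blobs(*COL["red"])[0]];print("bar tri",*tri(t,(204.2,252.9),s,(277,137.9)))
E
```

```text
green [457. 283.] 1 [285.375    385.390625] 128 tri [ 472.76979937 -372.56390945   93.27356827] 4.870449124248918 z88 [ 475.24385909 -374.03087055   88.        ] [ 470.4055777  -369.96406078   88.        ]
orange [409.         289.83333333] 6 [270.49514563 340.60194175] 103 tri [ 455.27493928 -265.98112755   74.96528044] 2.5548123124065323 z88 [ 456.66603063 -263.67269173   88.        ] [ 454.03666727 -273.63682009   88.        ]
dot [685.29545761  89.54198523  10.91591269] 0.5229638676916946 [685.19250715  89.65898159  10.        ] [685.75797092  90.3799303   10.        ]
dot [495.44143558 102.48007746  11.6694937 ] 1.5017764494005879 [494.72838907 102.70999923  10.        ] [496.25377936 103.97978629  10.        ]
dot [503.63347761 272.1974373   12.79330384] 3.4638267363692177 [501.98113321 272.97439461  10.        ] [505.49280014 275.15842085  10.        ]
yaw -3.9199046683773067 190.9107365753708
orange rim [525.08396943 118.92654786 110.52194422] 3.052702694046548
grey top [616.27354878 180.71414314 194.5245472 ] 0.19872446534026317
bar tri [525.96573514 187.81192799 194.31350697] 3.887469438936874
```

```bash
cat >> h.py <<'E'
YAW=np.radians(-3.9); Rz=R.from_euler('z',YAW).as_matrix()
HX,HY,HZ=(Rz@np.array(v) for v in((.8660254,0,.5),(0,1.,0),(-.5,0,.8660254)))
H0=np.array([595.8,181,78])
def hp(x,y,h): return H0+HX*x+HY*y+HZ*h
def Rt(x,z): z=np.array(z)-np.dot(x,z)*np.array(x); z/=np.linalg.norm(z); return np.stack([x,np.cross(z,x),z],1)
def go(P,Rg,name=""):
    s=status.sense(); A=rot(s["tool_rot"]); d=np.array(P)-s["position"]
    print(name,"rotvec",np.degrees(R.from_matrix(A.T@Rg).as_rotvec()).round(1),"shift(tool)",(A.T@d).round(1),"shift(goal axes)",(Rg.T@d).round(1),"world",d.round(1))
E
python3 - <<'E'
from h import *
t,s=Cam("top"),Cam("side")
for n,p,q in(("g",(454.85,285.4),(285.4,385.5)),("o",(412.8,291),(270.5,340.6))): print(n,t.at(p,88),s.at(q,88),*tri(t,p,s,q))
S=status.sense(); print(rot(S["tool_rot"]).round(3))
for sg in(1,-1):
    go((473,-370,180),Rt(np.array([0,0,-1.]),[sg,0,0]),sg)
# check predicted rims
for n,(x,y) in dict(g=(-38,65.8),o=(-38,-65.8)).items():
  for h in(56,60,64): print(n,h,t.px(hp(x,y,h)).round(1),s.px(hp(x,y,h)).round(1))
print(t.px(hp(0,0,136)),s.px(hp(0,0,136)))
E
```

```text
g [ 469.59663963 -369.10821889   88.        ] [ 470.42312172 -370.18322759   88.        ] [ 470.02104328 -369.49131735   86.60127089] 0.8419703566468637
o [ 454.21508556 -272.44979454   88.        ] [ 454.04631544 -273.63416672   88.        ] [ 454.12009484 -272.73320329   86.46697566] 0.15673444186095006
[[-0.    -0.935  0.354]
 [-0.     0.354  0.935]
 [-1.     0.    -0.   ]]
1 rotvec [69.3 -0.   0. ] shift(tool) [  58.8 -573.3 -728.6] shift(goal axes) [  58.7 -884.3  278.3] world [ 278.3 -884.3  -58.7]
-1 rotvec [-110.7   -0.    -0. ] shift(tool) [  58.8 -573.3 -728.6] shift(goal axes) [  58.7  884.3 -278.3] world [ 278.3 -884.3  -58.7]
g 56 [185.9 247.7] [280.7 148. ]
g 60 [185.3 248.5] [279.9 147. ]
g 64 [184.8 249.3] [279. 146.]
o 56 [243.  253.1] [283.8 185.4]
o 60 [242.7 253.9] [282.9 184.4]
o 64 [242.3 254.7] [281.9 183.4]
[205.16825163 251.0213825 ] [277.09622824 138.03749008]
```

Request:
carry_out(steps="6.93 0 0 0 0 0 0;6.93 0 0 0 0 0 0;6.93 0 0 0 0 0 0;6.93 0 0 0 0 0 0;6.93 0 0 0 0 0 0;6.93 0 0 0 0 0 0;6.93 0 0 0 0 0 0;6.93 0 0 0 0 0 0;6.93 0 0 0 0 0 0;6.93 0 0 0 0 0 0", grip_force=20)

```text
clock: 1.4
position: [194.6, 514.4, 238.8]
tool_rot: [0.707, 0.002, 0.707, -0.002]
contact_force: [-0.1, 0.2, -0.0]
gripper_width: 0.998
```

Request:
carry_out(steps="0 0 0 0 -29.5 9.2 0;0 0 0 0 -29.5 9.2 0;0 0 0 0 -29.5 9.2 0;0 0 0 0 -29.5 9.2 0;0 0 0 0 -29.5 9.2 0;0 0 0 0 -29.5 9.2 0;0 0 0 0 -29.5 9.2 0;0 0 0 0 -29.5 9.2 0;0 0 0 0 -29.5 9.2 0;0 0 0 0 -29.5 9.2 0")

```text
clock: 2.4
position: [286.6, 218.2, 238.9]
tool_rot: [0.707, 0.0, 0.707, -0.0]
contact_force: [0.4, -0.9, 0.0]
gripper_width: 0.999
```

Request:
carry_out(steps="0 0 0 0 -29.5 9.2 0;0 0 0 0 -29.5 9.2 0;0 0 0 0 -29.5 9.2 0;0 0 0 0 -29.5 9.2 0;0 0 0 0 -29.5 9.2 0;0 0 0 0 -29.5 9.2 0;0 0 0 0 -29.5 9.2 0;0 0 0 0 -29.5 9.2 0;0 0 0 0 -29.5 9.2 0;0 0 0 0 -29.5 9.2 0")

```text
clock: 3.4
position: [378.5, -77.1, 238.9]
tool_rot: [0.707, 0.0, 0.707, -0.0]
contact_force: [0.2, 0.2, -1.0]
gripper_width: 1.0
```

Request:
carry_out(steps="0 0 0 5 -29.5 9.2 0;0 0 0 5 -29.5 9.2 0;0 0 0 10 -29.5 9.2 0;0 0 0 10 -29.5 9.2 0;0 0 0 10 -29.5 9.2 0;0 0 0 10 -29.5 9.2 0;0 0 0 10 -29.5 9.2 0;0 0 0 10 -29.5 9.2 0;0 0 0 5 -29.5 9.2 0;0 0 0 5 -29.5 9.2 0")

```text
clock: 4.4
position: [470.4, -372.0, 158.3]
tool_rot: [0.707, 0.0, 0.707, -0.0]
contact_force: [0.0, -0.2, -0.1]
gripper_width: 0.999
```

```bash
python3 - <<'E'
from h import *
go((470,-369.5,59),Rt(np.array([0,0,-1.]),[1,0,0]),"g"); print(status.sense()["joints"],status.sense()["clock"])
t,s=Cam("top"),Cam("side")
z=lambda c,x,y,w,h,k:cv2.resize(c.im[y:y+h,x:x+w],None,fx=k,fy=k,interpolation=cv2.INTER_CUBIC)
cv2.imwrite("pics/g1.png",np.hstack([z(t,380,230,130,130,3),z(s,220,330,130,130,3)]))
E
```

```text
g rotvec [-0. -0. -0.] shift(tool) [99.3  2.4 -0.4] shift(goal axes) [99.3  2.5 -0.4] world [ -0.4   2.5 -99.3]
[-8.66255022e-01  5.32313961e-01  1.28197002e+00  5.40921188e-06
  1.32774009e+00 -8.65637506e-01] 4.4
```

View pics/g1.png

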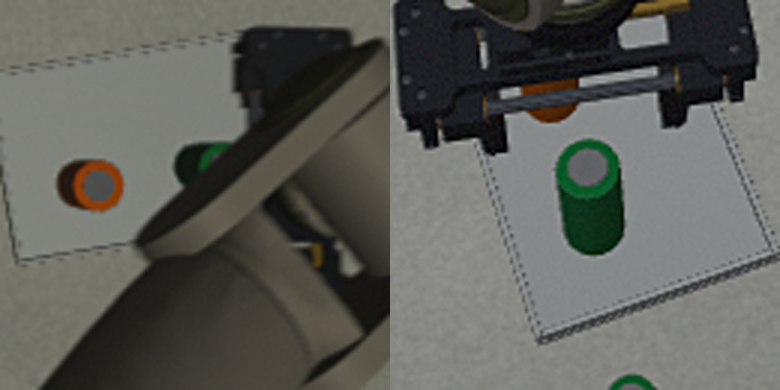

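The open fingers straddle the green specimen, which is clear of the gripper. I'll descend and grip near the top.

Request:
carry_out(steps="0 0 0 25 2.4 0 0;0 0 0 25 0 0 0;0 0 0 25 0 0 0;0 0 0 15 0 0 0;0 0 0 9 0 0 0;0 0 0 0 0 0 0.6;0 0 0 0 0 0 0.8;0 0 0 0 0 0 0.8;0 0 0 0 0 0 0.8;0 0 0 0 0 0 0.8", grip_force=25)

```text
clock: 5.5
position: [470.3, -368.5, 60.3]
tool_rot: [0.707, -0.0, 0.707, -0.0]
contact_force: [-0.6, 0.6, 0.3]
gripper_width: 0.571
```

Request:
carry_out(steps="0 0 0 0 0 0 0.8;0 0 0 0 0 0 0.8;0 0 0 -10 0 0 0.8;0 0 0 -20 0 0 0.8;0 0 0 -25 0 0 0.8;0 0 0 -25 0 0 0.8;0 0 0 -25 0 0 0.8;0 0 0 -25 0 0 0.8;0 0 0 -20 0 0 0.8;0 0 0 0 0 0 0.8")

```text
clock: 6.5
position: [470.8, -368.9, 212.8]
tool_rot: [0.708, -0.001, 0.706, -0.002]
contact_force: [-0.0, -0.4, -2.2]
gripper_width: 0.446
```

```bash
python3 - <<'E'
from h import *
# TCP is at 55 mm above socket floor when seated if grasp 10 below top -> start clear: specimen bottom 60 above floor(h~6)
for f in (100,):
    go(hp(-38,65.8,6+55+f),Rt(-HZ,HX),"pre"); print(hp(-38,65.8,6+55+f))
t,s=Cam("top"),Cam("side")
z=lambda c,x,y,w,h,k:cv2.resize(c.im[y:y+h,x:x+w],None,fx=k,fy=k,interpolation=cv2.INTER_CUBIC)
cv2.imwrite("pics/g2.png",np.hstack([z(s,200,270,180,180,3)]))
E
```

```text
pre rotvec [  3.8 -29.8  -0.8] shift(tool) [ 11.9 623.3  16.1] shift(goal axes) [-5.00e-01  6.23e+02 -2.98e+01] world [ 16.4 623.3 -14.4]
[487.12906447 254.36116928 198.4300894 ]
```

View pics/g2.png

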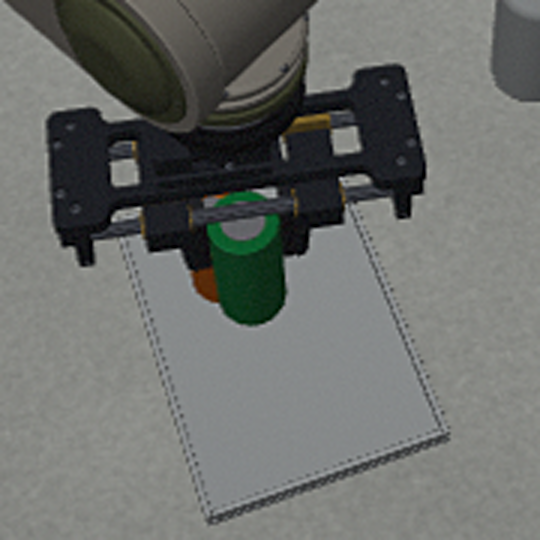

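The specimen is held upright (39 mm grip). I'll carry it round on the robot side of the holder.

Request:
carry_out(steps="0 0 0 -3 20 -10 0.8;0 0 0 -3 30 -10 0.8;0 0 0 -3 31 -10 0.8;0 0 0 -3 31 -10 0.8;0 0 0 -3 31 -10 0.8;0 0 0 -3 31 -10 0.8;0 0 0 -3 31 -10 0.8;0 0 0 -3 31 -10 0.8;0 0 0 -3 31 -10 0.8;0 0 0 -3 31 -10 0.8")

```text
clock: 7.6
position: [369.2, -68.9, 238.7]
tool_rot: [0.706, 0.001, 0.708, 0.0]
contact_force: [0.1, -0.1, -1.7]
gripper_width: 0.448
```

Request:
carry_out(steps="0 0 0 0 31 0 0.8;0 0 0 0 31 0 0.8;0 0 0 0 31 0 0.8;0 0 0 0 31 0 0.8;0 0 0 0 31 0 0.8;0 0 0 0 31 0 0.8;0 0 0 0 31 0 0.8;0 0 0 0 31 0 0.8;0 0 0 0 31 0 0.8;0 0 0 0 31 0 0.8")

```text
clock: 8.6
position: [369.7, 240.8, 238.5]
tool_rot: [0.706, -0.0, 0.708, -0.0]
contact_force: [0.8, -0.5, -1.0]
gripper_width: 0.45
```

Request:
carry_out(steps="0.38 -2.98 -0.08 0 15 0 0.8;0.38 -2.98 -0.08 0 0 0 0.8;0.38 -2.98 -0.08 0 0 0 0.8;0.38 -2.98 -0.08 0 0 0 0.8;0.38 -2.98 -0.08 0 0 0 0.8;0.38 -2.98 -0.08 0 0 0 0.8;0.38 -2.98 -0.08 0 0 0 0.8;0.38 -2.98 -0.08 0 0 0 0.8;0.38 -2.98 -0.08 0 0 0 0.8;0.38 -2.98 -0.08 0 0 0 0.8")

```text
clock: 9.6
position: [369.8, 254.4, 238.3]
tool_rot: [0.865, 0.018, 0.501, -0.029]
contact_force: [-0.2, -0.3, -2.6]
gripper_width: 0.446
```

```bash
python3 - <<'E'
from h import *
go(hp(-38,65.8,6+56+80),Rt(-HZ,HX),"pre"); print(status.sense()["position"],status.sense()["joints"])
E
```

```text
pre rotvec [-0.  -0.2 -0.1] shift(tool) [111.8   7.7  81.9] shift(goal axes) [112.1   8.   81.4] world [126.8  -0.7 -56.4]
[369.78380152 254.38857584 238.33026784] [ 0.48458357  0.0757041   1.82220695 -0.36052359  0.82266033  0.74297739]
```

Request:
carry_out(steps="0 0 0 10 2 16 0.8;0 0 0 10 2 16 0.8;0 0 0 12 2 16 0.8;0 0 0 15 2 16 0.8;0 0 0 20 0 17 0.8;0 0 0 20 0 0 0.8;0 0 0 25 0 0 0.8;0 0 0 0 0 0 0.8;0 0 0 0 0 0 0.8")

```text
clock: 10.5
position: [497.4, 254.0, 182.4]
tool_rot: [0.864, 0.018, 0.502, -0.029]
contact_force: [-0.3, 0.1, -0.9]
gripper_width: 0.444
```

```bash
python3 - <<'E'
from h import *
go(hp(-38,65.8,6+56+80),Rt(-HZ,HX),"pre")
t,s=Cam("top"),Cam("side")
z=lambda c,x,y,w,h,k:cv2.resize(c.im[y:y+h,x:x+w],None,fx=k,fy=k,interpolation=cv2.INTER_CUBIC)
cv2.imwrite("pics/g3.png",np.hstack([z(t,160,200,100,100,4),z(s,240,100,100,100,4)]))
E
```

```text
pre rotvec [-0.1 -0.3 -0.1] shift(tool) [ 0.  -0.3 -0.9] shift(goal axes) [ 0.  -0.3 -0.9] world [-0.7 -0.3 -0.5]
```

View pics/g3.png

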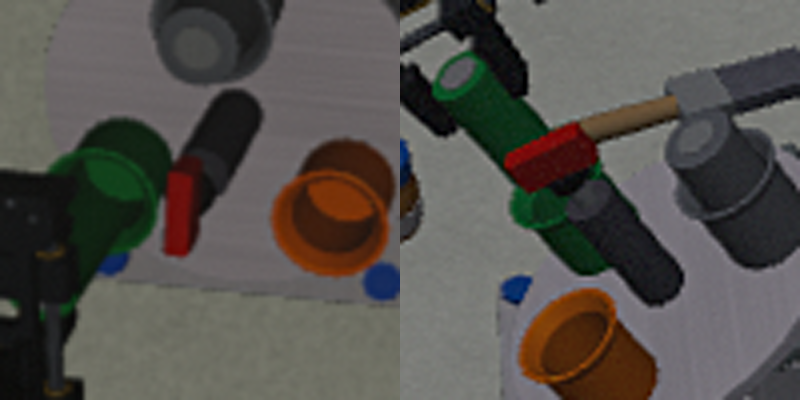

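The specimen hangs over the green socket, coaxial with it in both views. The rim fits suggest the socket sits about 1–2 mm further down the slope. I'll shift a little and insert while watching the force.

Request:
carry_out(steps="0 -0.2 0 8 0 -2 0.8;0 0 0 8 0 0 0.8;0 0 0 8 0 0 0.8;0 0 0 6 0 0 0.8;0 0 0 6 0 0 0.8;0 0 0 4 0 0 0.8;0 0 0 0 0 0 0.8")

```text
clock: 11.3
position: [515.1, 253.2, 146.6]
tool_rot: [0.865, 0.018, 0.5, -0.028]
contact_force: [-0.0, -0.5, -1.9]
gripper_width: 0.446
```

Request:
carry_out(steps="0 0 0 5 0 0 0.8;0 0 0 5 0 0 0.8;0 0 0 5 0 0 0.8;0 0 0 5 0 0 0.8;0 0 0 0 0 0 0.8")

```text
clock: 11.8
position: [525.2, 252.5, 129.2]
tool_rot: [0.865, 0.018, 0.5, -0.028]
contact_force: [0.7, 0.2, -1.0]
gripper_width: 0.444
```

Request:
carry_out(steps="0 0 0 4 0 0 0.8;0 0 0 4 0 0 0.8;0 0 0 4 0 0 0.8;0 0 0 2 0 0 0.8;0 0 0 0 0 0 0.8")

```text
clock: 12.3
position: [531.6, 252.7, 119.9]
tool_rot: [0.866, 0.019, 0.498, -0.028]
contact_force: [-16.7, -1.1, 20.6]
gripper_width: 0.448
```

Request:
carry_out(steps="0 0 0 1.5 0 0 0.8;0 0 0 1.5 0 0 0.8;0 0 0 0 0 0 0.8")

```text
clock: 12.6
position: [532.7, 252.9, 118.0]
tool_rot: [0.866, 0.019, 0.498, -0.028]
contact_force: [-21.9, -0.2, 28.5]
gripper_width: 0.446
```

Firm contact along the axis. I'll back off the load, release, retreat and measure how deep it sits.

Request:
carry_out(steps="0 0 0 -3 0 0 0.8;0 0 0 0 0 0 0.45;0 0 0 0 0 0 0.4;0 0 0 0 0 0 0.4;0 0 0 0 0 0 0.4;0 0 0 -10 0 0 0.3;0 0 0 -20 0 0 0.2;0 0 0 -25 0 0 0.1;0 0 0 -25 0 -20 0;0 0 0 -10 0 -35 0")

```text
clock: 13.6
position: [439.9, 258.6, 170.7]
tool_rot: [0.867, 0.02, 0.498, -0.028]
contact_force: [0.4, -0.7, -1.2]
gripper_width: 0.998
```

Request:
carry_out(steps="0 0 0 -10 0 -40 0;0 0 0 -20 0 -40 0;0 0 0 0 0 -30 0;0 0 0 0 0 0 0")

```text
clock: 14.0
position: [326.1, 265.3, 137.9]
tool_rot: [0.865, 0.017, 0.501, -0.028]
contact_force: [0.3, 0.1, -0.1]
gripper_width: 1.001
```

```bash
python3 - <<'E'
from h import *
t,s=Cam("top"),Cam("side"); print(status.sense()["position"])
z=lambda c,x,y,w,h,k:cv2.resize(c.im[y:y+h,x:x+w],None,fx=k,fy=k,interpolation=cv2.INTER_CUBIC)
cv2.imwrite("pics/g4.png",np.hstack([z(t,160,190,100,100,4),z(s,240,100,100,100,4)]))
for h in(84,88,92,96,100): print(h,t.px(hp(-38,65.8,h)).round(1),s.px(hp(-38,65.8,h)).round(1), t.px(hp(76,0,h)).round(1),s.px(hp(76,0,h)).round(1))
E
```

```text
[329.7953982  266.19486421 139.51873478]
84 [182.2 253.2] [274.5 140.9] [210.7 208.5] [317.  137.7]
88 [181.7 254. ] [273.6 139.8] [210.2 209.2] [316.1 136.6]
92 [181.2 254.8] [272.7 138.8] [209.8 209.9] [315.2 135.5]
96 [180.6 255.6] [271.8 137.8] [209.3 210.6] [314.3 134.3]
100 [180.1 256.4] [270.8 136.7] [208.8 211.3] [313.5 133.2]
```

View pics/g4.png

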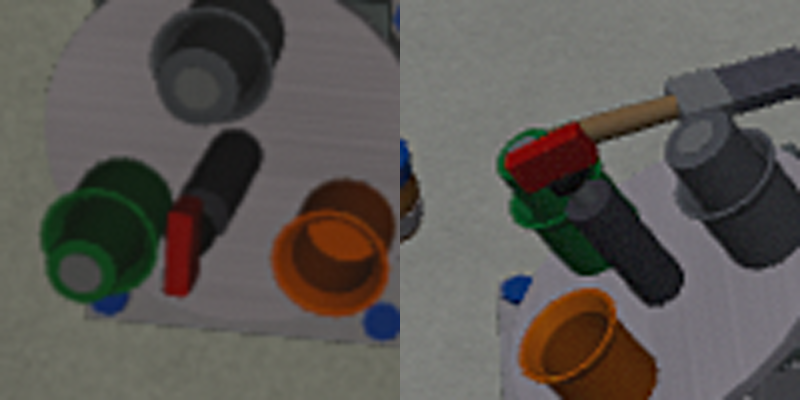

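The seated green disc at top ≈(179.8,258) and the grey disc at (209.3,211.8) both match h≈101 along the holder axis, so the socket floor is at h=17. That agrees with the stated bar height of 136 = 101+35 and with the contact depth. So green is home. Next is orange.

Request:
carry_out(steps="-0.38 2.98 0.08 -5 0 0 0;-0.38 2.98 0.08 -5 0 0 0;-0.38 2.98 0.08 -5 0 0 0;-0.38 2.98 0.08 -5 0 0 0;-0.38 2.98 0.08 -5 0 0 0;-0.38 2.98 0.08 -5 0 0 0;-0.38 2.98 0.08 -5 0 0 0;-0.38 2.98 0.08 -5 0 0 0;-0.38 2.98 0.08 -5 0 0 0;-0.38 2.98 0.08 0 0 0 0")

```text
clock: 15.1
position: [317.4, 266.8, 182.8]
tool_rot: [0.708, 0.001, 0.706, 0.001]
contact_force: [0.4, 0.2, -0.3]
gripper_width: 0.998
```

Request:
carry_out(steps="0 0 0 0 -30 5 0;0 0 0 0 -30 5 0;0 0 0 0 -30 5 0;0 0 0 0 -30 5 0;0 0 0 0 -30 5 0;0 0 0 0 -30 5 0;0 0 0 0 -30 5 0;0 0 0 0 -30 5 0;0 0 0 0 -30 5 0;0 0 0 0 -30 5 0")

```text
clock: 16.1
position: [366.7, -35.8, 182.5]
tool_rot: [0.709, 0.0, 0.705, -0.0]
contact_force: [0.1, 0.7, -0.1]
gripper_width: 0.998
```

```bash
python3 - <<'E'
from h import *
go((454.1,-272.9,60),Rt(np.array([0,0,-1.]),[1,0,0]),"o"); print(status.sense()["position"])
E
```

```text
o rotvec [-0.1  0.3  0. ] shift(tool) [ 123.1 -237.    86.9] shift(goal axes) [ 122.5 -237.1   87.4] world [  87.4 -237.1 -122.5]
[366.72837919 -35.81241812 182.54355365]
```

Request:
carry_out(steps="0 0.3 0 0 -30 11 0;0 0 0 0 -30 11 0;0 0 0 0 -30 11 0;0 0 0 0 -30 11 0;0 0 0 0 -30 11 0;0 0 0 5 -30 11 0;0 0 0 5 -30 11 0;0 0 0 10 -27 10.4 0;0 0 0 0 0 0 0")

```text
clock: 17.0
position: [453.5, -274.5, 160.8]
tool_rot: [0.707, 0.001, 0.707, -0.001]
contact_force: [-0.6, -0.3, 0.5]
gripper_width: 1.001
```

Request:
carry_out(steps="0 0 0 25 0 0 0;0 0 0 25 0 0 0;0 0 0 25 0 0 0;0 0 0 17 0 0 0;0 0 0 10 0 0 0;0 0 0 0 0 0 0.6;0 0 0 0 0 0 0.8;0 0 0 0 0 0 0.8;0 0 0 0 0 0 0.8;0 0 0 0 0 0 0.8")

```text
clock: 18.0
position: [452.7, -270.7, 60.3]
tool_rot: [0.707, -0.0, 0.707, -0.0]
contact_force: [0.4, -0.8, 0.5]
gripper_width: 0.563
```

Request:
carry_out(steps="0 0 0 0 0 0 0.8;0 0 0 0 0 0 0.8;0 0 0 0 0 0 0.8")

```text
clock: 18.3
position: [452.8, -270.7, 60.0]
tool_rot: [0.707, -0.0, 0.708, -0.0]
contact_force: [1.6, -0.1, 2.2]
gripper_width: 0.445
```

Request:
carry_out(steps="0 0 0 -10 0 0 0.8;0 0 0 -20 0 0 0.8;0 0 0 -25 0 0 0.8;0 0 0 -25 0 0 0.8;0 0 0 -25 0 0 0.8;0 0 0 -25 20 -5 0.8;0 0 0 -25 30 -10 0.8;0 0 0 -20 31 -15 0.8;0 0 0 0 31 -15 0.8;0 0 0 0 31 -15 0.8")

```text
clock: 19.3
position: [392.0, -126.2, 235.7]
tool_rot: [0.707, -0.0, 0.707, -0.001]
contact_force: [-0.2, 1.0, -1.3]
gripper_width: 0.45
```

```bash
python3 - <<'E'
from h import *
go(hp(-40,-65.8,17+56+80),Rt(-HZ,HX),"pre"); print(status.sense()["position"],hp(-40,-65.8,17+56+80))
E
```

```text
pre rotvec [  3.8 -30.   -1. ] shift(tool) [ 44.9 249.2  88.3] shift(goal axes) [ 74.7 254.5  39.2] world [ 88.4 249.1 -45.2]
[ 392.01199314 -126.19336358  235.6528182 ] [480.44094948 122.91166296 190.5018862 ]
```

Request:
carry_out(steps="0 0 0 0 31 -3 0.8;0 0 0 0 31 -3 0.8;0 0 0 0 31 -3 0.8;0 0 0 0 31 -3 0.8;0 0 0 0 31 -3 0.8;0 0 0 0 31 -3 0.8;0 0 0 0 31 -2 0.8;0 0 0 0 31 0 0.8;0 0 0 0 0 0 0.8")

```text
clock: 20.2
position: [372.2, 122.9, 235.2]
tool_rot: [0.706, -0.001, 0.708, 0.001]
contact_force: [0.0, -0.8, -1.6]
gripper_width: 0.45
```

Request:
carry_out(steps="0.38 -3 -0.1 0 0 0 0.8;0.38 -3 -0.1 0 0 0 0.8;0.38 -3 -0.1 0 0 0 0.8;0.38 -3 -0.1 0 0 0 0.8;0.38 -3 -0.1 0 0 0 0.8;0.38 -3 -0.1 0 0 0 0.8;0.38 -3 -0.1 0 0 0 0.8;0.38 -3 -0.1 0 0 0 0.8;0.38 -3 -0.1 0 0 0 0.8;0.38 -3 -0.1 0 0 0 0.8")

```text
clock: 21.2
position: [372.7, 119.9, 235.0]
tool_rot: [0.865, 0.017, 0.5, -0.03]
contact_force: [0.5, 0.0, -1.8]
gripper_width: 0.448
```

```bash
python3 - <<'E'
from h import *
go(hp(-40,-65.8,17+56+80),Rt(-HZ,HX),"pre"); print(status.sense()["position"])
E
```

```text
pre rotvec [-0.  -0.   0.1] shift(tool) [92.1 10.5 70.7] shift(goal axes) [92.2 10.3 70.7] world [107.8   3.  -44.5]
[372.65999642 119.89973157 234.95498601]
```

Request:
carry_out(steps="0 0 0 5 2 14 0.8;0 0 0 8 2 14 0.8;0 0 0 10 2 14 0.8;0 0 0 14 2 14 0.8;0 0 0 15 2 14 0.8;0 0 0 20 0 0 0.8;0 0 0 20 0 0 0.8;0 0 0 0 0 0 0.8;0 0 0 0 0 0 0.8")

```text
clock: 22.1
position: [479.7, 122.8, 190.2]
tool_rot: [0.865, 0.017, 0.501, -0.03]
contact_force: [-0.1, -0.8, -0.8]
gripper_width: 0.447
```

```bash
python3 - <<'E'
from h import *
go(hp(-40,-65.8,17+56+80),Rt(-HZ,HX),"pre")
t,s=Cam("top"),Cam("side")
z=lambda c,x,y,w,h,k:cv2.resize(c.im[y:y+h,x:x+w],None,fx=k,fy=k,interpolation=cv2.INTER_CUBIC)
cv2.imwrite("pics/o1.png",np.hstack([z(t,170,200,100,100,4),z(s,240,100,100,100,4)]))
E
```

```text
pre rotvec [-0.  -0.1  0. ] shift(tool) [0.1 0.2 0.8] shift(goal axes) [0.1 0.2 0.8] world [0.7 0.1 0.3]
```

View pics/o1.png

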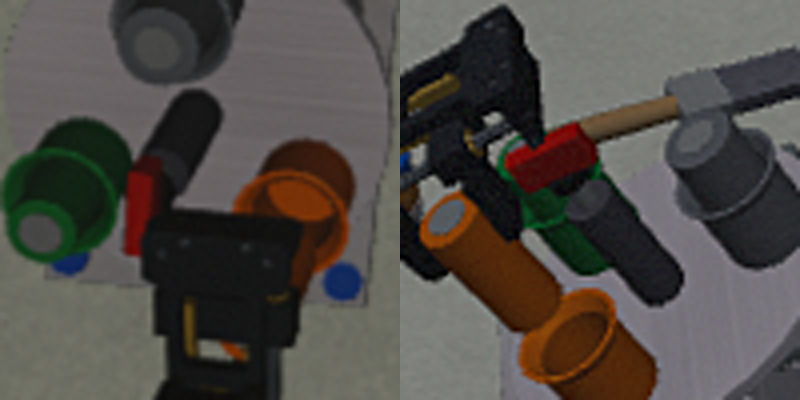

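The specimen lines up with the orange socket to within about 2 mm, and the knob is clear of the gripper. Inserting.

Request:
carry_out(steps="0 0 0 8 -0.5 0 0.8;0 0 0 8 -0.5 0 0.8;0 0 0 8 0 0 0.8;0 0 0 6 0 0 0.8;0 0 0 6 0 0 0.8;0 0 0 4 0 0 0.8;0 0 0 0 0 0 0.8")

```text
clock: 22.9
position: [500.0, 120.8, 154.7]
tool_rot: [0.865, 0.017, 0.501, -0.03]
contact_force: [0.4, -0.1, -1.8]
gripper_width: 0.446
```

Request:
carry_out(steps="0 0 0 5 0 0 0.8;0 0 0 5 0 0 0.8;0 0 0 5 0 0 0.8;0 0 0 5 0 0 0.8;0 0 0 0 0 0 0.8")

```text
clock: 23.4
position: [510.2, 120.1, 137.5]
tool_rot: [0.865, 0.017, 0.501, -0.03]
contact_force: [-0.0, 0.4, -2.6]
gripper_width: 0.449
```

Request:
carry_out(steps="0 0 0 5 0 0 0.8;0 0 0 4 0 0 0.8;0 0 0 3 0 0 0.8;0 0 0 3 0 0 0.8;0 0 0 2 0 0 0.8;0 0 0 0 0 0 0.8")

```text
clock: 24.0
position: [518.7, 119.6, 123.2]
tool_rot: [0.865, 0.017, 0.5, -0.03]
contact_force: [3.5, 1.5, -1.2]
gripper_width: 0.448
```

Request:
carry_out(steps="0 0 0 1.5 0 0 0.8;0 0 0 1.5 0 0 0.8;0 0 0 0 0 0 0.8")

```text
clock: 24.3
position: [520.2, 119.5, 120.8]
tool_rot: [0.865, 0.017, 0.5, -0.03]
contact_force: [3.3, 1.6, 0.7]
gripper_width: 0.446
```

Request:
carry_out(steps="0 0 0 0 0 0 0.45;0 0 0 0 0 0 0.4;0 0 0 0 0 0 0.4;0 0 0 0 0 0 0.4;0 0 0 -10 0 0 0.3;0 0 0 -20 0 0 0.2;0 0 0 -25 0 0 0.1;0 0 0 -25 0 0 0;0 0 0 -25 0 -20 0;0 0 0 -25 0 -20 0")

```text
clock: 25.3
position: [419.3, 126.3, 214.3]
tool_rot: [0.865, 0.017, 0.5, -0.03]
contact_force: [-0.6, 0.2, -0.2]
gripper_width: 0.999
```

Request:
carry_out(steps="0 0 0 0 0 -40 0;0 0 0 0 0 -40 0;0 0 0 0 0 -40 0;0 0 0 0 0 0 0")

```text
clock: 25.7
position: [311.3, 133.3, 151.3]
tool_rot: [0.864, 0.016, 0.503, -0.029]
contact_force: [0.1, 0.3, -0.2]
gripper_width: 1.001
```

```bash
python3 - <<'E'
from h import *
t,s=Cam("top"),Cam("side"); print(status.sense()["position"])
z=lambda c,x,y,w,h,k:cv2.resize(c.im[y:y+h,x:x+w],None,fx=k,fy=k,interpolation=cv2.INTER_CUBIC)
cv2.imwrite("pics/o2.png",np.hstack([z(t,165,190,100,100,4),z(s,240,100,100,100,4)]))
for h in(95,101,107): print(h,[(t.px(hp(x,y,h)).round(1),s.px(hp(x,y,h)).round(1)) for x,y in((-41,65.8),(-41,-65.8),(76,0))])
go(hp(0,0,136+12+60),Rt(-HZ,HY),"knob")
print([(h,t.px(hp(0,0,h)).round(1),s.px(hp(0,0,h)).round(1)) for h in (136,149)])
E
```

```text
[316.87514934 133.52677977 154.15421357]
95 [(array([180.8, 256.6]), array([271. , 138.6])), (array([239.7, 262.1]), array([273.5, 176.1])), (array([209.4, 210.4]), array([314.6, 134.6]))]
101 [(array([180. , 257.8]), array([269.6, 137. ])), (array([239.2, 263.4]), array([272. , 174.5])), (array([208.7, 211.5]), array([313.2, 133. ]))]
107 [(array([179.2, 259.1]), array([268.2, 135.4])), (array([238.6, 264.7]), array([270.5, 173. ])), (array([208. , 212.5]), array([311.9, 131.3]))]
knob rotvec [-90.  -0.  -0.] shift(tool) [ -4.6  66.3 200.1] shift(goal axes) [  -4.5 -200.1   66.3] world [175.2  54.5 104. ]
[(136, array([205.2, 251. ]), array([277.1, 138. ])), (149, array([203.6, 253.8]), array([273.9, 134.4]))]
```

View pics/o2.png

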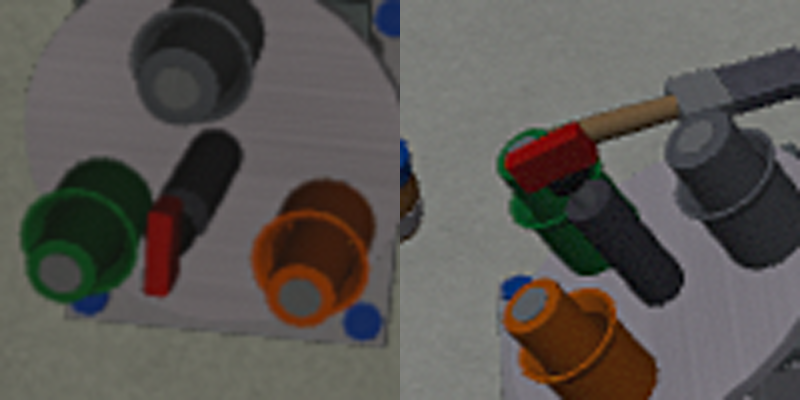

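Orange is seated: its disc at top (239.8,264.3) / side (272.5,176) matches the prediction for h=101. Both specimens are in and the bar is still up the slope. Now I'll turn the gripper and go above the knob.

Request:
carry_out(steps="-8 0 0 0 0 0 0;-8 0 0 0 0 0 0;-8 0 0 0 0 0 0;-8 0 0 0 0 0 0;-8 0 0 0 0 0 0;-8 0 0 0 0 0 0;-8 0 0 0 0 0 0;-8 0 0 0 0 0 0;-8 0 0 0 0 0 0;-8 0 0 0 0 0 0")

```text
clock: 26.8
position: [318.6, 133.4, 154.7]
tool_rot: [0.673, -0.545, 0.401, 0.299]
contact_force: [0.2, 0.0, 1.2]
gripper_width: 1.002
```

Request:
carry_out(steps="-8 0 0 0 0 0 0;-2 0 0 0 0 0 0;0 0 0 0 -25 8 0;0 0 0 0 -25 8 0;0 0 0 0 -25 8 0;0 0 0 0 -25 8 0;0 0 0 0 -25 8 0;0 0 0 0 -25 8 0;0 0 0 0 -25 8 0;0 0 0 0 -23 8 0")

```text
clock: 27.8
position: [494.7, 185.8, 254.2]
tool_rot: [0.625, -0.6, 0.374, 0.332]
contact_force: [-0.7, 0.5, -0.7]
gripper_width: 1.003
```

```bash
python3 - <<'E'
from h import *
go(hp(-1.5,0,125),Rt(-HZ,HY),"knob"); print(status.sense()["position"],status.sense()["joints"])
t,s=Cam("top"),Cam("side")
z=lambda c,x,y,w,h,k:cv2.resize(c.im[y:y+h,x:x+w],None,fx=k,fy=k,interpolation=cv2.INTER_CUBIC)
cv2.imwrite("pics/k1.png",np.hstack([z(t,150,190,120,120,3.3),z(s,220,80,120,120,3.3)]))
E
```

```text
knob rotvec [-0.1  0.   0. ] shift(tool) [78.2  2.   2.1] shift(goal axes) [78.2  2.   2.1] world [ 37.5  -0.4 -68.7]
[494.68332285 185.78034991 254.23685456] [ 0.19839046  0.16448846  1.66479124 -0.18217144  0.81153718 -1.21172823]
```

View pics/k1.png

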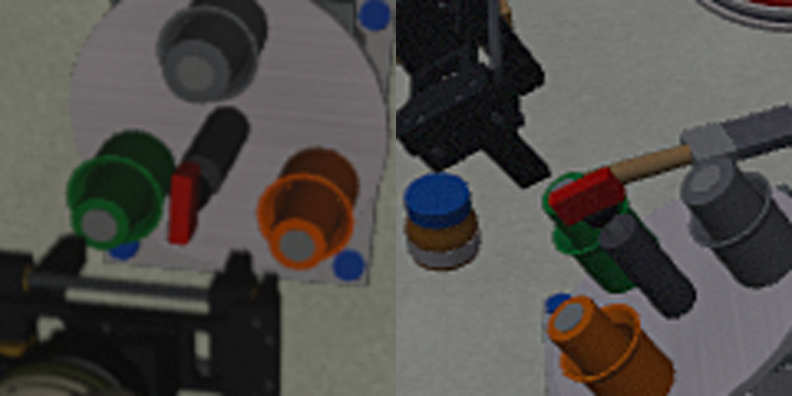

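The gripper is above the knob with its jaws across the bar, and nothing is in the way. Descend.

Request:
carry_out(steps="0 0 0 15 2 2 0;0 0 0 20 0 0 0;0 0 0 20 0 0 0;0 0 0 12 0 0 0;0 0 0 8 0 0 0;0 0 0 3 0 0 0;0 0 0 0 0 0 0.4;0 0 0 0 0 0 0.6", grip_force=25)

```text
clock: 28.7
position: [529.6, 185.1, 184.3]
tool_rot: [0.624, -0.6, 0.374, 0.333]
contact_force: [-0.4, 0.1, 0.1]
gripper_width: 0.839
```

Request:
carry_out(steps="0 0 0 0 0 0 0.8;0 0 0 0 0 0 0.95;0 0 0 0 0 0 0.95;0 0 0 0 0 0 0.95;0 0 0 0 0 0 0.95;0 0 0 0 0 0 0.95")

```text
clock: 29.3
position: [529.5, 185.0, 183.6]
tool_rot: [0.624, -0.6, 0.375, 0.333]
contact_force: [-0.4, 0.2, -1.4]
gripper_width: 0.298
```

```bash
python3 - <<'E'
from h import *
go(hp(-1.5,0,113),Rt(-HZ,HY),"down"); S=status.sense(); print(S["position"],S["contact_force"],S["gripper_width"],S["ft_torque"])
E
```

```text
down rotvec [-0.  -0.  -0.1] shift(tool) [11.7 -3.2  0.5] shift(goal axes) [11.7 -3.2  0.5] world [ 8.6 -0.1 -8.5]
[529.54501648 185.0053716  183.6437214 ] [-0.36215156  0.18446335 -1.36350742] 0.29811125795112 [ 0.06125695  0.23065738 -0.04091578]
```

Request:
carry_out(steps="0 0 0 0 0 0 0.95;0 0 0 0 0 0 0.95;0 0 0 0 0 0 0.95;0 0 0 0 0 0 0.95;0 0 0 0 0 0 0.95")

```text
clock: 29.8
position: [529.7, 185.2, 183.9]
tool_rot: [0.624, -0.6, 0.374, 0.333]
contact_force: [-4.2, 3.2, 3.7]
gripper_width: 0.158
```

```bash
python3 - <<'E'
from h import *
go(hp(-1.5,0,113),Rt(-HZ,HY),"down"); S=status.sense(); print(S["position"],S["contact_force"],S["gripper_width"],S["ft_torque"])
E
```

```text
down rotvec [-0.   0.  -0.1] shift(tool) [11.9 -2.9  0.3] shift(goal axes) [11.9 -2.9  0.3] world [ 8.5 -0.3 -8.8]
[529.66215919 185.21787645 183.94376954] [-4.18039682  3.17901979  3.74283482] 0.15848065555306778 [0.48866735 0.21620015 0.12015771]
```

The bar is gripped (13.9 mm), but the TCP sits about 3 mm down the slope of the axis. I'll ease the grip, shift, regrip and then push.

Request:
carry_out(steps="0 0 0 0 0 0 0.75;0 0 0 0 0 0 0.75;0 0 0 0 -2.5 0 0.75;0 0 0 0 0 0 0.95;0 0 0 0 0 0 0.95;0 0 0 0 0 0 0.95;0 0 0 0 0 0 0.95", grip_force=40)

```text
clock: 30.5
position: [531.6, 185.0, 184.7]
tool_rot: [0.624, -0.6, 0.375, 0.333]
contact_force: [-4.0, 2.7, 2.3]
gripper_width: 0.155
```

Request:
carry_out(steps="0 0 0 3 0 0 0.95;0 0 0 3 0 0 0.95;0 0 0 2 0 0 0.95;0 0 0 2 0 0 0.95;0 0 0 1 0 0 0.95;0 0 0 1 0 0 0.95;0 0 0 0 0 0 0.95")

```text
clock: 31.2
position: [537.1, 184.6, 175.2]
tool_rot: [0.624, -0.6, 0.375, 0.333]
contact_force: [-12.2, 2.2, 12.7]
gripper_width: 0.155
```

```bash
python3 - <<'E'
from h import *
go(hp(-1.5,0,113),Rt(-HZ,HY),"down"); S=status.sense(); print(S["position"],S["contact_force"],S["gripper_width"],S["ft_torque"])
E
```

```text
down rotvec [-0.   0.  -0.1] shift(tool) [ 0.6 -0.8  0.4] shift(goal axes) [ 0.6 -0.8  0.4] world [ 1.   0.3 -0.1]
[537.13261592 184.60421244 175.24565322] [-12.21752569   2.23688179  12.70753927] 0.15545068876494583 [0.35681866 0.93924103 0.02691353]
```

Request:
carry_out(steps="0 0 0 1 0 0 0.95;0 0 0 0.7 0 0 0.95;0 0 0 0 0 0 0.95")

```text
clock: 31.5
position: [537.3, 184.6, 175.1]
tool_rot: [0.624, -0.6, 0.374, 0.333]
contact_force: [-25.4, 0.7, 28.1]
gripper_width: 0.158
```

Request:
carry_out(steps="0 0 0 0.7 0 0 0.95;0 0 0 0 0 0 0.95")

```text
clock: 31.7
position: [537.4, 184.6, 175.0]
tool_rot: [0.624, -0.6, 0.374, 0.333]
contact_force: [-31.5, -0.6, 34.0]
gripper_width: 0.151
```

It's hard against the stop (force up, no travel). I'll ease off a little and turn.

Request:
carry_out(steps="0 0 0 -1.5 0 0 0.95;5 0 0 0 0 0 0.95;5 0 0 0 0 0 0.95;5 0 0 0 0 0 0.95;5 0 0 0 0 0 0.95;5 0 0 0 0 0 0.95;5 0 0 0 0 0 0.95;0 0 0 0 0 0 0.95")

```text
clock: 32.5
position: [537.7, 186.0, 175.5]
tool_rot: [0.759, -0.417, 0.447, 0.225]
contact_force: [-16.3, 11.6, 18.8]
gripper_width: 0.154
```

```bash
python3 - <<'E'
from h import *
S=status.sense(); A=rot(S["tool_rot"]); print(S["position"],A.T@S["contact_force"],S["gripper_width"],A.T@S["ft_torque"]); go(hp(-1.5,0,113),Rt(-HZ,HY),"rel")
E
```

```text
[537.72122452 186.02370392 175.46998771] [-24.75330066   9.93878222   6.46657085] 0.15438014907826247 [-0.01998587 -0.89874579  1.83432803]
rel rotvec [-30.1   0.2   0. ] shift(tool) [ 0.6 -0.7 -0.8] shift(goal axes) [ 0.6 -0.2 -1.1] world [ 0.4 -1.1 -0.4]
```

Request:
carry_out(steps="5 0 0 0 0.5 0.3 0.95;5 0 0 0 0 0 0.95;5 0 0 0 0 0 0.95;5 0 0 0 0 0 0.95;5 0 0 0 0 0 0.95;5 0 0 0 0 0 0.95;5 0 0 0 0 0 0.95;5 0 0 0 0 0 0.95;3 0 0 0 0 0 0.95;0 0 0 0 0 0 0.95")

```text
clock: 33.5
position: [539.4, 187.3, 176.4]
tool_rot: [0.86, -0.11, 0.496, 0.046]
contact_force: [-7.4, 16.0, 15.7]
gripper_width: 0.154
```

```bash
python3 - <<'E'
from h import *
S=status.sense(); A=rot(S["tool_rot"]); print(S["position"],A.T@S["contact_force"],S["gripper_width"],A.T@S["ft_torque"]); go(hp(-1.5,0,113),Rt(-HZ,HY),"rel")
E
```

```text
[539.35012292 187.26371757 176.42266809] [-17.72489374  14.70439214   5.09707321] 0.15366846499364498 [-0.08629237 -0.52051893  2.42459505]
rel rotvec [-73.1   0.5   0.1] shift(tool) [ 0.6 -1.9 -2.2] shift(goal axes) [ 0.6  1.6 -2.4] world [-1.2 -2.3 -1.3]
```

Request:
carry_out(steps="3 0 0 0 0.7 0.3 0.95;3 0 0 0 0 0 0.95;2 0 0 0 0 0 0.95;2 0 0 0 0 0 0.95;0 0 0 0 0 0 0.95")

```text
clock: 34.0
position: [539.8, 187.2, 176.7]
tool_rot: [0.867, -0.036, 0.498, 0.002]
contact_force: [-6.9, 10.8, 16.9]
gripper_width: 0.153
```

```bash
python3 - <<'E'
from h import *
S=status.sense(); A=rot(S["tool_rot"]); print(S["position"],A.T@S["contact_force"],S["gripper_width"],A.T@S["ft_torque"]); go(hp(-1.5,0,113),Rt(-HZ,HY),"rel")
E
```

```text
[539.77951367 187.2433019  176.68012609] [-18.43871767  10.07708605   3.21349657] 0.1532558791416866 [-0.75223282 -0.28646266  1.62505036]
rel rotvec [-82.9   0.4   0.2] shift(tool) [ 0.6 -2.1 -2.4] shift(goal axes) [ 0.6  2.1 -2.4] world [-1.6 -2.3 -1.6]
```

Torque about the axis rose to 0.75 N m, which suggests the stop. One more nudge to confirm.

Request:
carry_out(steps="2 0 0 0 0 0 0.95;1.5 0 0 0 0 0 0.95;0 0 0 0 0 0 0.95")

```text
clock: 34.3
position: [539.8, 187.0, 176.7]
tool_rot: [0.867, -0.01, 0.497, -0.013]
contact_force: [-6.4, 9.3, 17.3]
gripper_width: 0.157
```

```bash
python3 - <<'E'
from h import *
S=status.sense(); A=rot(S["tool_rot"]); print(A.T@S["contact_force"],A.T@S["ft_torque"]); go(hp(-1.5,0,113),Rt(-HZ,HY),"rel")
E
```

```text
[-18.4989331    8.66778561   3.23355929] [-0.96742228 -0.14625834  1.32502933]
rel rotvec [-86.4   0.4   0.2] shift(tool) [ 0.6 -2.1 -2.2] shift(goal axes) [ 0.6  2.1 -2.2] world [-1.6 -2.1 -1.6]
```

Request:
carry_out(steps="0 0 0 0 0 0 0.7;0 0 0 0 0 0 0.6;0 0 0 0 0 0 0.5;0 0 0 0 0 0 0.5;0 0 0 -5 0 0 0.5;0 0 0 -15 0 0 0.5;0 0 0 -25 0 0 0.4;0 0 0 -25 0 0 0.2;0 0 0 -25 0 0 0.2;0 0 0 0 0 -25 0.2")

```text
clock: 35.3
position: [471.2, 189.0, 247.8]
tool_rot: [0.868, -0.009, 0.497, -0.014]
contact_force: [0.3, 0.3, -0.4]
gripper_width: 0.799
```

Request:
carry_out(steps="0 0 0 0 0 -35 0.2;0 0 0 0 0 -40 0.2;0 0 0 0 0 -40 0.2;0 0 0 0 0 -30 0.2;0 0 0 0 0 0 0.2")

```text
clock: 35.8
position: [340.3, 188.0, 169.7]
tool_rot: [0.864, -0.01, 0.503, -0.014]
contact_force: [0.7, -0.5, -0.0]
gripper_width: 0.799
```

```bash
python3 - <<'E'
from h import *
t,s=Cam("top"),Cam("side"); print(status.sense()["position"])
z=lambda c,x,y,w,h,k:cv2.resize(c.im[y:y+h,x:x+w],None,fx=k,fy=k,interpolation=cv2.INTER_CUBIC)
cv2.imwrite("pics/k2.png",np.hstack([z(t,165,190,100,100,4),z(s,240,100,100,100,4)]))
for h in(124,136):
  for a in (60,70,80):
    a=np.radians(a); e=[hp(25*k*np.cos(a),-25*k*np.sin(a),h+13) for k in(1,-1)]
    print(h,round(np.degrees(a)),[((t.px(P)-[165,190])*4).round() for P in e],[((s.px(P)-[240,100])*4+[400,0]).round() for P in e])
E
```

```text
[344.10064496 188.75373738 171.87147012]
124 60 [array([201., 227.]), array([120., 262.])] [array([568., 166.]), array([528., 136.])]
124 70 [array([204., 235.]), array([116., 255.])] [array([562., 171.]), array([533., 131.])]
124 80 [array([207., 242.]), array([114., 248.])] [array([556., 176.]), array([539., 127.])]
136 60 [array([195., 238.]), array([114., 272.])] [array([556., 153.]), array([516., 123.])]
136 70 [array([199., 245.]), array([110., 265.])] [array([550., 158.]), array([522., 118.])]
136 80 [array([201., 252.]), array([108., 258.])] [array([544., 163.]), array([528., 113.])]
```

View pics/k2.png

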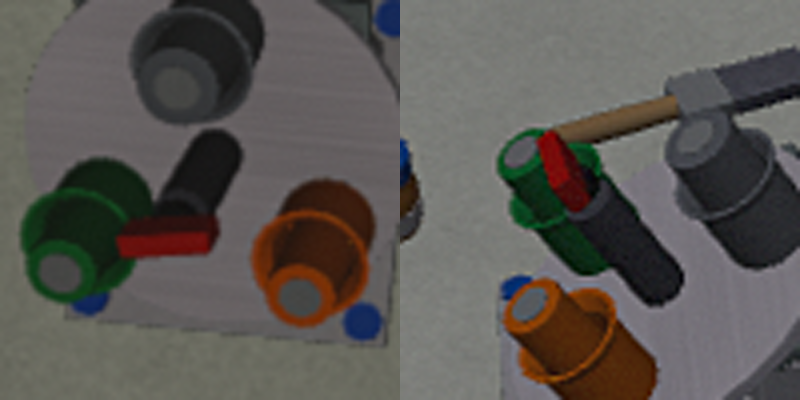

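The last picture shows the bar across the slope, from (118,243) to (217,237) in the crop. That matches the prediction for about 80° with the knob down, and the bar has shifted 9 px, which is 12 mm of push. Both specimens are unchanged and the gripper is clear.

```bash
python3 -c "
from h import *
print(r.close_job())"
```

```text
the job is handed in; nothing more can be done
None
```

The job is done and handed in at about 36 s of the 70 s allowed. Both specimens are in their sockets with steel ends out. After that, the knob was pushed down and turned clockwise to its stop. I used the larger green specimen on the tray, not the thinner one beside it, and left the bottle, jar and brush alone.

- **Specimens:** Orange's disc position fits a fully seated height in both views. For green, the top view fits, and insertion ended in firm axial contact. The bar hides part of green's disc in the side view, and that rough reading was about 3 px off.
- **Socket depth:** My first estimate of the socket floor (about 6 mm above the holder's underside) disagreed with the contact depth. Revising it to 17 mm reconciled the contact, the top-view images and the stated bar height.
- **Knob push:** It came hard against the stop at about 46 N with no further travel. The last picture fits about 12 mm of push.
- **Knob turn:** The axial torque rose from about 0.1 to 1.0 N m near 80°, which I took as the stop. The bar looks to be at about 80° in the picture, but the tool went on to 86°, so the fingers probably slipped on the bar for the last few degrees.

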